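Zero the gauge and lock a pressure cap on the tester

ROBOT

A 7-joint arm with a two-finger parallel gripper is mounted at the origin on the work surface. World frame = base frame: x ahead of the robot, y to its left, z up, the work surface at z = 0. Lengths are in m, angles in rad, forces in N, time in s.
With the tool pointing down it reaches from about 0.4 to 0.85 m from the base axis. Payload 4.5 kg.
Tool frame: the origin (TCP) lies at the very end of the fingers, on their centre line; the grasp point (between the pads) lies 19 mm behind it; y points along the fingers, z is the direction in which the jaws open and shut, and the axes are right-handed (so a half turn about y gives the same grasp; the last joint's range is limited). The gripper opens to 88 mm and grips with 3 to 60 N. Pads are 18 mm wide; open, the fingers measure 123 mm over their backs; the gripper's body (75 mm by 187 mm) begins 45 mm behind the grasp point.
Start: joints at [1.196, 0.689, -0.195, 1.565, 0.157, 0.902, -0.215], TCP at [0.248, -0.574, 0.239] pointing down, gripper open.
Joint ranges: [-3.01, 3.01], [-0.46, 2.08], [-1.47, 1.51], [0.13, 2.56], [-1, 4.14], [0.04, 2.09], [-2.66, 2.66]. Speed limits (rad/s): [2.57, 2.57, 3.14, 3.14, 3.14, 3.14, 3.14].

INTERFACE

Orientations are given as a unit quaternion [x, y, z, w].
In Python, from workcell import r gives the robot as it stands. The module is installed in compiled form; this text tells all that it offers.
- The arm moves only by the tool send_rows, never from a script. Its argument "targets" is a list of rows, each a list of 5 numbers: the finger opening in cm, from 0 to 8.81, then the shift along the world's x, y, z in cm, then the turn about the world's z in rad. A call has 1 to 8 rows; each row is the pose to reach, as a shift and turn from the pose commanded when the call began; what a row does not reach only later rows make up. A row lasts 1/8 s, in which the tool goes at most 62.5 mm and 10.7 degrees, less where a joint would pass 70% of its speed; a pose out of reach is approached as far as the arm can. A call with a gripper value outside its range is refused whole. The fingers move at their own pace and stop on an object; "force" is the grip in N (left out, the last holds). Time passes only in rows, so rows that repeat a pose let the fingers close. It gives the time, the measured TCP pose, the force and the opening at its end, in the units of the state.
- r.get_state(): the state, without advancing time (a new reading comes with each control period).
- r.camera(name): name is "scene" or "top" or "wrist"; returns a dict with "frame" (480x640x3 uint8, blue, green, red), "z_map" (480x640 float32, m along the optical axis (not along the pixel's ray), 0 where there is no reading), "intrinsics" (3x3 intrinsics, pixels), "position" and "rotation" of the camera in the world. Camera axes: x right, y down, z forward; pixel columns grow to the right and rows downward; lengths in m; the calibration is good to about 2 mm. A picture is of the moment at which its call begins.
- r.sign_off(): hands the job in, once; it reports no verdict.
The state is a dict: "time": time; "joint_positions": joint angles; "qd": joint speeds; "joint_torque": joint torques, N m; "tool_pos": TCP position; "tcp_rot": TCP orientation; "force": force on the tool from outside, world axes, zero at the start; "ft_torque": the same for the moment, N m; "finger_gap": finger opening in m.
Only numpy, scipy, OpenCV 4.12 (cv2) and the standard library are available. Lean on these libraries where they do the work, as an engineer would, in place of code of your own. Each camera call takes 0.05 s, during which the arm holds its last target.

TASK

Get the cap tester ready: with nothing on its filler neck, turn the gauge's bezel until the needle stands on the zero mark and let go of it. Then fit the radiator pressure cap (the steel one with the grip bar) on the neck: ears down through the gaps in the flange, press against its spring and twist it clockwise a quarter turn up to the stop. Finish holding it there, still gripped, locked and seated, so that I can pump; leave the other things on the bench where they are.

Things in the scene. Friction and masses are not known exactly. Their poses are not given: they have to be found in the camera images.
- cap: the radiator pressure cap to test, standing upright on its valve, 47 mm high, 62 mm across, 0.13 kg. Origin: centre of the valve's rubber underside, spring relaxed; z up, x along the grip bar (half a turn makes no difference). Valve: 30 mm disc on a spring under the middle; it gives way upward at 5 N and takes 11.5 N at 8 mm
- cap_grip (a point): centre of the cap's black grip bar, 38 mm above the cap's origin, axes as the cap. The bar is 46 mm long (x), 12 mm wide (y), from 29 to 47 mm above the origin. It stands on the flat steel plate that is the cap's top (29 mm)
- cap_ear (a point): one of the cap's two ears, the other is opposite (-x). They point inward at the foot of the cap's steel skirt, under the ends of the grip bar: 12 mm wide, 16 to 19 mm above the cap's origin, 45 mm between their inner ends. Skirt: 57 mm inside, 62 mm outside
- tester: bolted-down bench tester for caps. Base plate 130 x 250 mm; on it an aluminium block (50 x 220 mm, top 50 mm high) with a filler neck at its -y end and, 145 mm away, a round gauge facing up at its +y end; a hand pump lies behind (53 mm high). Origin: on the bench under the block's middle; z up, y along the block to the gauge, x across it, away from the robot
- neck_mouth (a point): centre of the neck's mouth, level with the top of its flange, 100 mm above the bench; axes as tester. Brass tube 42 mm outside, 36 mm inside; flange 52 mm across, 4 mm thick. The seat for the cap's valve lies 18 mm below the mouth. The cap's ears are below the flange when the cap's origin is 23 mm below the mouth; at 26 mm its plate lands on the flange
- neck_gap (a point): middle of one of the two gaps in the neck's flange, on its -x side; the other is on its +x side. Each is 17 mm wide: the ears pass when the grip bar lies along the tester's x. Below the flange, stops end the clockwise turn (from above) about 92 degrees past the gaps, and a wrong turn at 45. The spring then presses the ears up under the flange
- gauge_centre (a point): on the gauge's axis at half height of its bezel, 91 mm above the bench; axes as tester. Bezel: knurled steel ring 62 mm across, from 84 to 98 mm above the bench, turning with the white dial and its marks. The case under it is 56 mm across, down to 70 mm. The black needle does not turn with it
- zero_mark (a point): the zero mark on the dial, a solid black wedge pointing inward (the other marks are thin lines, running clockwise from it); this point lies 22 mm from the gauge's axis and turns with the bezel
- needle_tip (a point): the tip of the needle's thin long end (the tail is short and broad), 22 mm from the gauge's axis; it does not turn with the bezel
- gauge_bezel (a joint): angle of the bezel with its dial, in rad, growing anticlockwise seen from above; stiff, it stays where it is left (0.05 N m to turn)
- gauge_needle (a joint): angle of the needle on the same scale: it is on the zero mark when gauge_bezel equals gauge_needle. At the start the bezel is 0.4 to 1.4 rad ahead, so it must turn clockwise
- tank_cap: an expansion-tank screw cap, NOT the one to test: solid black round fluted knob 65 mm across and 31 mm high with a raised rim on top, no grip bar, no ears. Origin: centre of its underside
- spray_can: aerosol can standing upright, 66 mm across, 208 mm high. Origin: centre of its underside. Leave it alone
- mug: black mug, 82 mm across, 95 mm high, handle at its own +y. Origin: centre of its underside. Leave it alone
- spanner: steel combination spanner lying flat along its own x, 172 mm long, 8 mm thick. Origin: middle of its underside. Leave it alone
- screwdriver: screwdriver with a black handle, lying along its own x. Leave it alone
- oil_filter: white spin-on oil filter standing upright, 76 mm across, 90 mm high. Origin: centre of its underside. Leave it alone
- mirror_glass: round mirror glass in a black rim, lying flat, 110 mm across, 9 mm thick. Origin: centre of its underside. Leave it alone
There are look-alikes about, which are no part of the job. What is shaped like the cap but yellow is not meant.

How it is judged:
By the outcome, as a careful person would: the job done as asked, in the order asked, and still so for the second after the job is handed in, while the arm keeps its last pose, push and grip.
It also fails if it takes over 61 s, if anything falls off the work surface, if the arm or the gripper's body presses on something with over 40 N, if the wrist force passes 120 N, or if a joint passes its speed limit or range.

## Working session

There is one attempt and no reset: what is moved stays moved. The work goes in short steps, Python scripts to look and compute and a tool call to move; the robot and the scene stay as the last step left them, time stands still between calls to the robot, and variables do not carry over. Pictures are saved under pics/ and viewed, and the job is handed in when it is done.

Besides the shell and the picture viewer there is one more tool, called after "Emit:" in YAML: its name, and indented under it one key for each argument. send_rows: Moves the arm, as the interface text tells. Its arguments: {"type":"object","properties":{"targets":{"type":"array"},"force":{"type":"number"}},"required":["targets"]}

```bash
mkdir -p pics
cat > h.py <<'E'
import numpy as np, cv2
from workcell import r
def grab(n,tag):
    c=r.camera(n); cv2.imwrite(f'pics/{tag}.png',c['frame']); np.savez(f'{tag}.npz',**{k:c[k] for k in c}); return c
def ld(tag): return dict(np.load(f'{tag}.npz'))
def ray(c,u,v):
    K=c['intrinsics'];d=np.linalg.inv(K)@np.array([u,v,1.]);return c['position'],c['rotation']@d
def onz(c,u,v,z):
    o,d=ray(c,u,v);return o+d*(z-o[2])/d[2]
def pt(c,u,v):
    o,d=ray(c,u,v);return o+d*c['z_map'][int(round(v)),int(round(u))]
def proj(c,p):
    q=c['rotation'].T@(np.array(p)-c['position']);q=c['intrinsics']@q;return q[:2]/q[2]
E
python3 - <<'E'
from h import *
s=r.get_state()
for k in s: print(k,np.round(s[k],4))
for n in ['scene','top','wrist']:
    c=grab(n,n+'0'); print(n,c['position'],c['rotation'].round(3).tolist(),c['intrinsics'].tolist())
E
```

```text
time 0.0
joint_positions [ 1.1958  0.69   -0.1945  1.5663  0.1573  0.9024 -0.2151]
qd [ 0.0007 -0.0003  0.0004 -0.0003 -0.     -0.0011 -0.0005]
joint_torque [ 3.00000e-04 -5.27564e+01 -1.26650e+00 -1.53433e+01 -5.26000e-02
  6.60000e-03  2.00000e-04]
tool_pos [ 0.2481 -0.573   0.2379]
tcp_rot [-0.1437  0.693  -0.6918  0.1434]
force [-0.0212 -0.291   0.7178]
ft_torque [-0.003  -0.0117 -0.0147]
finger_gap 0.0884
scene [1.13066626 0.0070539  1.23289838] [0.706, 0.659, -0.182, -0.188] [[533.6885866197542, 0.0, 337.0130714364602], [0.0, 533.6885866197542, 239.11930357850235], [0.0, 0.0, 1.0]]
top [0.38277989 0.02109708 1.04351304] [0.709, -0.704, 0.028, -0.026] [[450.0245737943189, 0.0, 324.124858991376], [0.0, 450.0245737943189, 245.95388798988236], [0.0, 0.0, 1.0]]
wrist [ 0.31200977 -0.54626331  0.3836295 ] [0.828, -0.544, -0.075, 0.115] [[419.2463537537038, 0.0, 321.12274357596385], [0.0, 419.2463537537038, 239.19174541042258], [0.0, 0.0, 1.0]]
```

```bash
sed -i "s/np.savez(f'{tag}.npz'/c=dict(c); c['rotation']=Rot(c['rotation']); np.savez(f'{tag}.npz'/" h.py; sed -i "2i from scipy.spatial.transform import Rotation\ndef Rot(q):\n    q=np.asarray(q); return Rotation.from_quat(q).as_matrix() if q.size==4 else q" h.py
python3 - <<'E'
from h import *
for n in ['scene','top','wrist']:
    d=ld(n+'0'); d['rotation']=Rot(d['rotation']); np.savez(n+'0.npz',**d); print(d['rotation'].round(2))
E
```

```text
[[ 0.07  0.86 -0.5 ]
 [ 1.   -0.06  0.02]
 [-0.01 -0.5  -0.86]]
[[ 0.01 -1.    0.08]
 [-1.   -0.01 -0.  ]
 [ 0.   -0.08 -1.  ]]
[[ 0.4  -0.88 -0.25]
 [-0.92 -0.38 -0.11]
 [ 0.    0.27 -0.96]]
```

View pics/scene0.png

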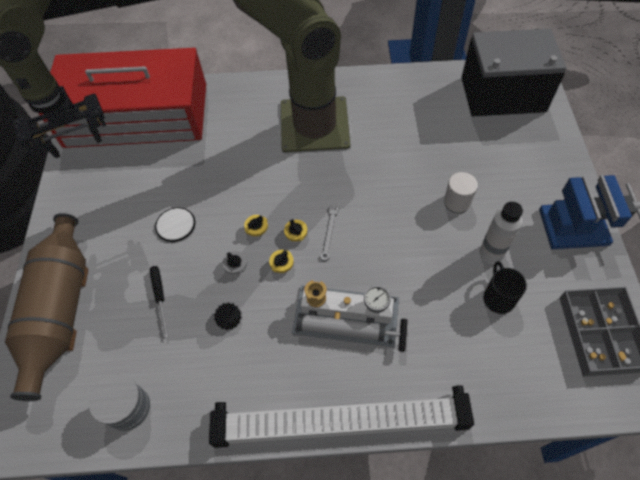

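View pics/top0.png

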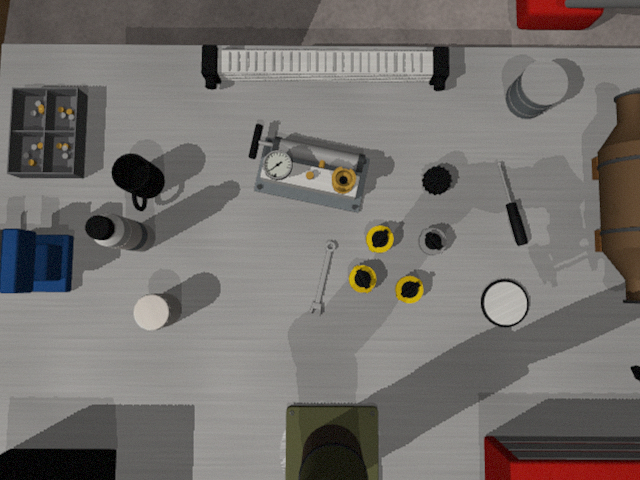

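View pics/wrist0.png

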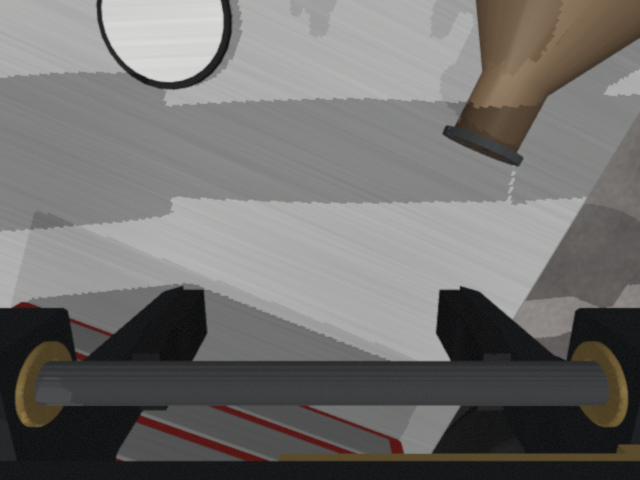

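Top view: four grip-bar caps. Three are yellow, at (380,239), (363,278) and (410,290), and one is steel grey at (432,241). The tank cap is the black knob at (436,180). The steel one at (432,241) fits the description. The tester's neck is at about (344,180) and its gauge at about (278,165). Next I'll enlarge these.

Run:
```python
from h import *
a=ld('top0')['frame'];b=ld('scene0')['frame']
def z(im,u,v,w,h,s): return cv2.resize(im[v-h:v+h,u-w:u+w],None,fx=s,fy=s,interpolation=cv2.INTER_CUBIC)
t=z(a,432,241,25,25,8); g=z(a,278,165,25,25,8); n=z(a,344,180,25,25,6);g2=z(b,376,299,25,25,6)
top=np.hstack([cv2.resize(x,(380,290)) if 0 else cv2.resize(x,(295,295)) for x in (t,g)])
bot=np.hstack([cv2.resize(x,(295,295)) for x in (n,g2)])
cv2.imwrite('pics/crop1.png',np.vstack([top,bot]))
c=ld('top0')
print('cap depth',pt(c,432,241),'plane38',onz(c,432,241,.04), 'neck',onz(c,344,180,.1),pt(c,338,172),'gauge',onz(c,278,165,.098),pt(c,278,170))
```

```text
cap depth [ 0.47303464 -0.22184457  0.04477673] plane38 [ 0.47346631 -0.22300651  0.04      ] neck [ 0.59707861 -0.02265144  0.1       ] [ 0.61544482 -0.00997219  0.09524562] gauge [0.62904627 0.11838149 0.098     ] [0.61898555 0.11855395 0.0948044 ]
```

View pics/crop1.png

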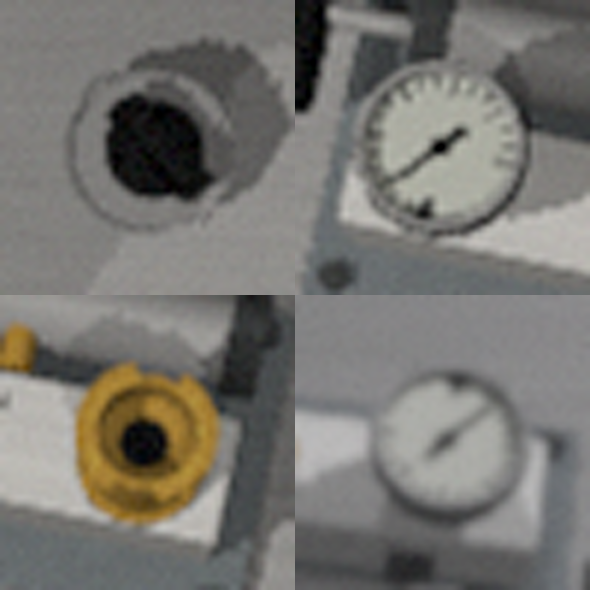

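Run:
```python
from h import *
s=r.get_state()
R=Rot(s['tcp_rot']); print(R.round(3)); print('jaw yaw',np.arctan2(R[1,2],R[0,2]), 'q7',s['joint_positions'][6])
print('cam offset in tool',R.T@(ld('wrist0')['position']-s['tool_pos']), 'cam fwd in tool',R.T@ld('wrist0')['rotation'])
```

```text
[[-0.918 -0.001  0.398]
 [-0.398  0.001 -0.918]
 [ 0.    -1.    -0.001]]
jaw yaw -1.1619135684731086 q7 -0.2150799797070105
cam offset in tool [-0.06916544 -0.14554934  0.00054507] cam fwd in tool [[-3.63207086e-04  9.62461160e-01  2.71419202e-01]
 [-1.57314006e-03 -2.71419434e-01  9.62459878e-01]
 [ 9.99998697e-01 -7.74081723e-05  1.61266767e-03]]
```

Emit:
send_rows:
  targets:
    - [8.8, 5, 9, 1, 0.18]
    - [8.8, 10, 18, 1, 0.36]
    - [8.8, 14, 26, 1, 0.54]
    - [8.8, 18, 33, 1, 0.72]
    - [8.8, 21, 38, 1, 0.9]
    - [8.8, 24, 44, 1, 1.08]
    - [8.8, 27, 50, 1, 1.26]
    - [8.8, 30, 55, 1, 1.44]

```text
time: 1.15
tool_pos: [0.4881, -0.1332, 0.2485]
tcp_rot: [0.566, -0.424, 0.424, -0.566]
force: [1.3, -0.6, -0.1]
finger_gap: 0.0877
```

Emit:
send_rows:
  targets:
    - [8.8, 3, 5, 0, 0.16]
    - [8.8, 6, 10, 0, 0.16]
    - [8.8, 7.9, 14, 0, 0.16]
    - [8.8, 7.9, 14, 0, 0.16]

```text
time: 1.65
tool_pos: [0.5674, 0.0102, 0.2486]
tcp_rot: [-0.597, 0.378, -0.377, 0.599]
force: [-0.1, -0.9, -0.7]
finger_gap: 0.0882
```

Run:
```python
from h import *
s=r.get_state(); R=Rot(s['tcp_rot'])
print(s['time'],s['tool_pos'],np.arctan2(R[1,2],R[0,2]),np.round(s['joint_positions'],2),s['force'])
c=grab('wrist','w1')
```

```text
1.65 [0.5674393  0.01023455 0.24860337] 0.44463985856646915 [ 0.26  0.65 -0.61  1.72  0.45  0.91 -0.09] [-0.08235532 -0.90705574 -0.71457619]
```

View pics/w1.png

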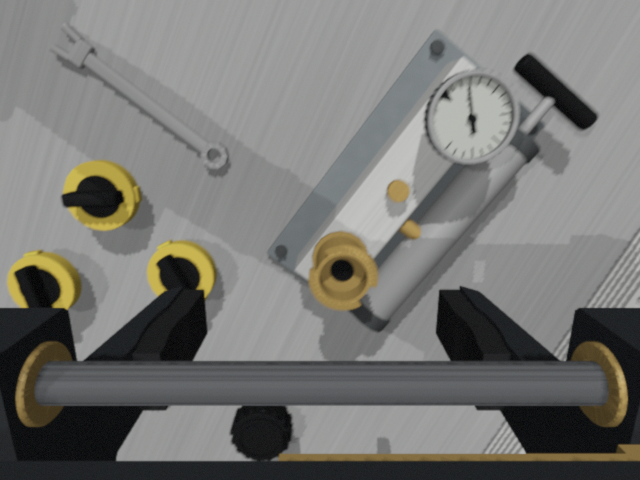

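The wrist view shows the gauge at (472,117) with the wedge upper left at (447,98) and the needle pointing up, and the neck at (343,270). I'll move over the gauge for a close measurement.

Emit:
send_rows:
  targets:
    - [8.8, 3, 5.4, 0, 0]
    - [8.8, 6.0, 10.8, 0, 0]
    - [8.8, 6.0, 10.8, 0, 0]
    - [8.8, 6.0, 10.8, 0, 0]

```text
time: 2.2
tool_pos: [0.626, 0.1107, 0.2479]
tcp_rot: [0.597, -0.38, 0.38, -0.595]
force: [-0.4, -0.8, 0.2]
finger_gap: 0.0881
```

Run:
```python
from h import *
s=r.get_state(); R=Rot(s['tcp_rot'])
print(s['time'],s['tool_pos'],np.arctan2(R[1,2],R[0,2]),np.round(s['joint_positions'],2),s['force'])
c=grab('wrist','w2')
```

```text
2.2 [0.62600222 0.11072364 0.2479106 ] 0.4361946470952637 [ 0.06  0.74 -0.58  1.51  0.45  1.03 -0.2 ] [-0.40288017 -0.84419777  0.16047871]
```

View pics/w2.png

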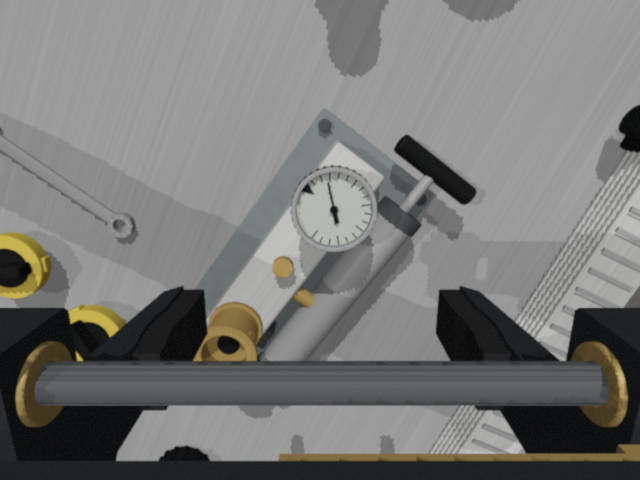

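```bash
cat > g.py <<'E'
from h import *
import sys
def gauge(c,u0,v0,tag):
    f=c['frame'];g=cv2.cvtColor(f,cv2.COLOR_BGR2GRAY)
    zd=np.median([pt(c,u0+du,v0+dv)[2] for du in(-14,14) for dv in (-14,14)])
    # rectify the dial plane: 0.1mm/px
    W=700;S=1e-4
    c0=onz(c,u0,v0,zd)
    src=np.float32([proj(c,[c0[0]+a*.035,c0[1]+b*.035,zd]) for a,b in((-1,-1),(1,-1),(1,1),(-1,1))])
    dst=np.float32([[ (b+1)*350,(a+1)*350] for a,b in((-1,-1),(1,-1),(1,1),(-1,1))]) # col=y,row=x
    dst[:,0]=700-dst[:,0];dst[:,1]=700-dst[:,1]  # view like top: up=+x, left=+y
    M=cv2.getPerspectiveTransform(src,dst)
    im=cv2.warpPerspective(f,M,(700,700),flags=cv2.INTER_CUBIC); cv2.imwrite(f'pics/{tag}.png',im)
    return im,c0,zd
if __name__=='__main__':
    c=ld('w2');im,c0,zd=gauge(c,335,208,'dial2');print(c0,zd,pt(c,296,205),pt(c,335,170))
E
python3 g.py
```

```text
[0.63139795 0.12099475 0.09204805] 0.09204805468301014 [0.60446403 0.11217469 0.09796583] [0.61900181 0.14651088 0.09849517]
```

View pics/dial2.png

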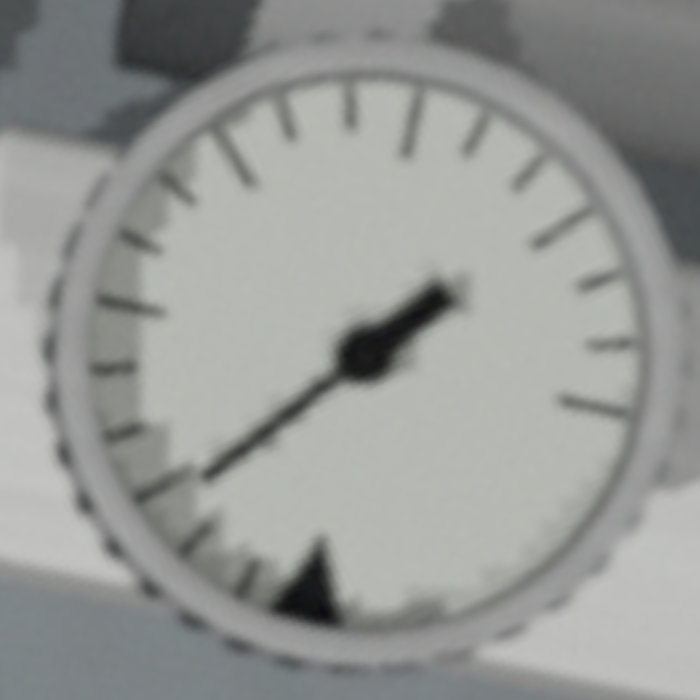

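The needle stands about 39.7° clockwise of the wedge. The gauge axis is near (0.631, 0.119). I'll descend over the bezel.

Emit:
send_rows:
  targets:
    - [8.8, 0.5, 0.85, -5, 0]
    - [8.8, 0.5, 0.85, -10, 0]
    - [8.8, 0.5, 0.85, -13, 0]
    - [8.8, 0.5, 0.85, -15.5, 0]
    - [8.8, 0.5, 0.85, -17.2, 0]
    - [8.8, 0.5, 0.85, -17.2, 0]
    - [8.8, 0.5, 0.85, -17.2, 0]

```text
time: 3.12
tool_pos: [0.6322, 0.1215, 0.0776]
tcp_rot: [-0.596, 0.379, -0.38, 0.597]
force: [-0.1, 0.1, 1.1]
finger_gap: 0.088
```

Run:
```python
from h import *
s=r.get_state(); R=Rot(s['tcp_rot'])
print(s['time'],s['tool_pos'],np.arctan2(R[1,2],R[0,2]),np.round(s['joint_positions'],2),s['force'])
c=grab('wrist','w3')
```

```text
3.125 [0.63216572 0.12147273 0.07760509] 0.43727136866174443 [-0.01  0.95 -0.47  1.61  0.6   0.72 -0.33] [-0.08478335  0.13296212  1.09901574]
```

View pics/w3.png

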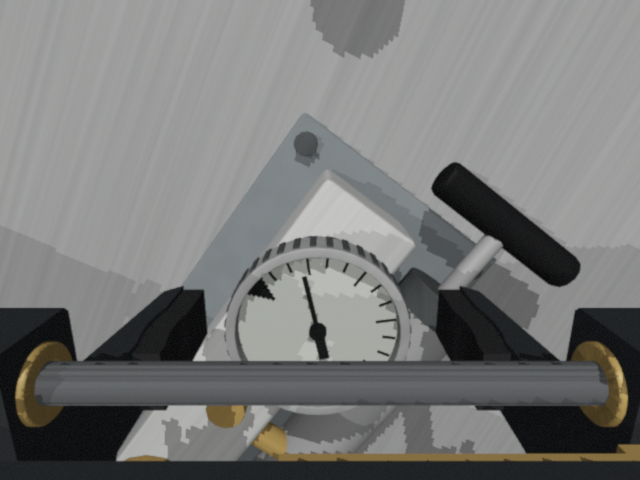

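Run:
```python
from h import *
c=ld('w3'); s=r.get_state(); p=onz(c,318,330.5,.093); d=p-s['tool_pos']; R=Rot(s['tcp_rot']); print(p,d,R.T@d)
```

```text
[0.6309723 0.1203249 0.093    ] [-0.00133619 -0.00138545  0.01521708] [ 0.00069457 -0.01522056 -0.0017653 ]
```

Emit:
send_rows:
  targets:
    - [8.8, -0.1, -0.1, -0.5, 0]
    - [6.8, -0.1, -0.1, -0.5, 0]
    - [5.5, -0.1, -0.1, -0.5, 0]
    - [5.5, -0.1, -0.1, -0.5, 0]
    - [5.5, -0.1, -0.1, -0.5, 0]
    - [5.5, -0.1, -0.1, -0.5, 0]
  force: 12

```text
time: 3.92
tool_pos: [0.6311, 0.1211, 0.0717]
tcp_rot: [-0.596, 0.379, -0.38, 0.597]
force: [1.6, 1.4, 0.3]
finger_gap: 0.0611
```

Emit:
send_rows:
  targets:
    - [5.5, 0, 0, 0, -0.12]
    - [5.5, 0, 0, 0, -0.24]
    - [5.5, 0, 0, 0, -0.36]
    - [5.5, 0, 0, 0, -0.48]
    - [5.5, 0, 0, 0, -0.6]
    - [5.5, 0, 0, 0, -0.69]
    - [5.5, 0, 0, 0, -0.69]
    - [5.5, 0, 0, 0, -0.69]

```text
time: 4.92
tool_pos: [0.6307, 0.121, 0.0717]
tcp_rot: [-0.433, 0.559, -0.559, 0.434]
force: [1.5, 0.3, 0.4]
finger_gap: 0.0611
```

Run:
```python
from h import *
s=r.get_state(); R=Rot(s['tcp_rot'])
print(s['time'],s['tool_pos'],np.arctan2(R[1,2],R[0,2]),np.round(s['joint_positions'],2),s['force'],s['ft_torque'])
c=grab('wrist','w4'); f=c['frame'][230:430,180:460]; cv2.imwrite('pics/w4c.png',cv2.resize(f,None,fx=2.8,fy=2.8,interpolation=cv2.INTER_CUBIC))
```

```text
4.925 [0.63073158 0.1210202  0.07167906] -0.2505503165281753 [-0.11  0.94 -0.29  1.62  0.4   0.64 -0.85] [1.5203889  0.33163311 0.43866838] [ 0.12802427 -0.32489197 -0.02942282]
```

View pics/w4c.png

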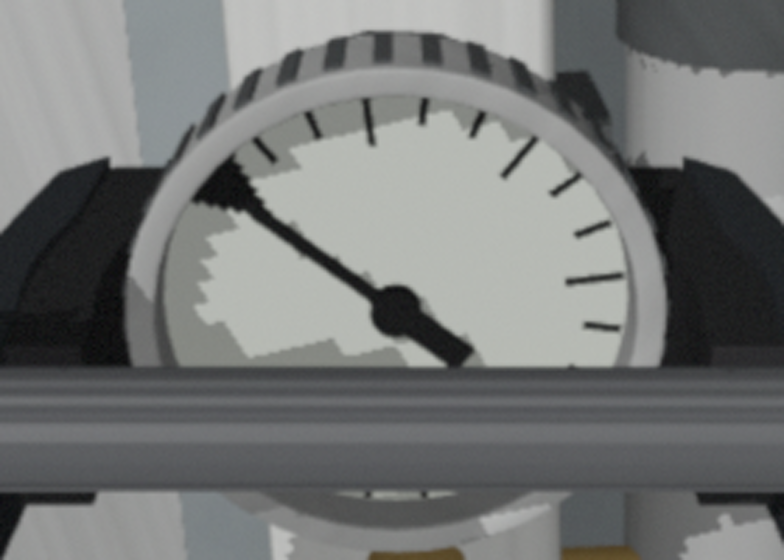

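Run:
```python
from g import *
c=ld('w4'); u,v=180+395/2.8,230+310/2.8
im,c0,zd=gauge(c,int(u),int(v),'dial4'); print(c0,zd)
cv2.imwrite('pics/dial4c.png',im)
```

```text
[0.63039998 0.11944593 0.09191518] 0.09191518059442041
```

View pics/dial4.png

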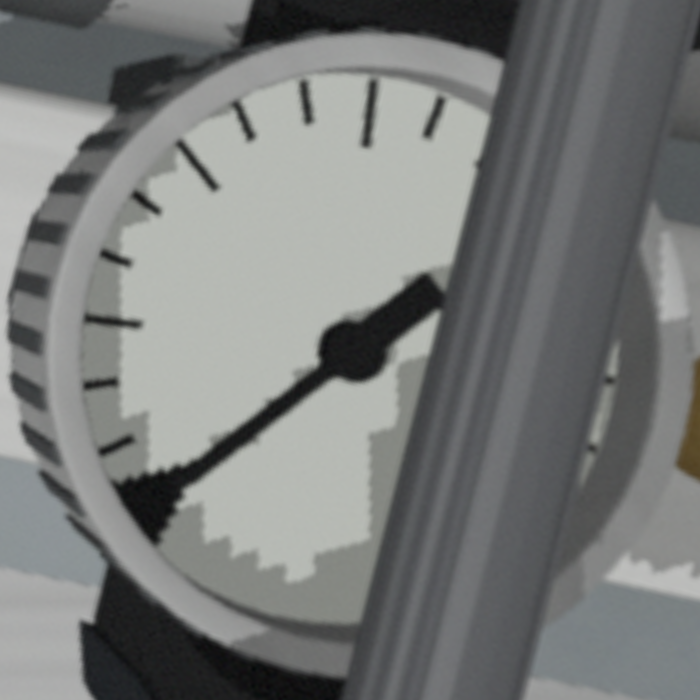

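Emit:
send_rows:
  targets:
    - [8.8, 0, 0, 0, 0]
    - [8.8, 0, 0, 0, 0]
    - [8.8, 0, 0, 0, 0]
    - [8.8, 0, 0, 4, 0]
    - [8.8, -0.5, -1, 9, 0]
    - [8.8, -0.5, -1, 14, 0]
    - [8.8, -0.5, -1, 17, 0]
    - [8.8, -0.5, -1, 17, 0]

```text
time: 5.98
tool_pos: [0.6269, 0.1112, 0.2442]
tcp_rot: [0.431, -0.558, 0.56, -0.435]
force: [-0.1, 0.5, -0.7]
finger_gap: 0.0883
```

Run:
```python
from g import *
s=r.get_state(); R=Rot(s['tcp_rot'])
print(s['time'],s['tool_pos'],s['finger_gap'],np.round(s['joint_positions'],2))
c=grab('wrist','w5'); u,v=proj(c,[.6307,.1197,.092]); print(u,v)
im,c0,zd=gauge(c,int(u),int(v),'dial5'); print(c0,zd)
```

```text
5.975 [0.62689086 0.11118734 0.24420526] 0.0882504316619484 [-0.05  0.71 -0.38  1.52  0.3   0.96 -0.76]
321.9634003951963 206.7927253132718
[0.63016935 0.12043031 0.09196085] 0.09196084582581224
```

View pics/dial5.png

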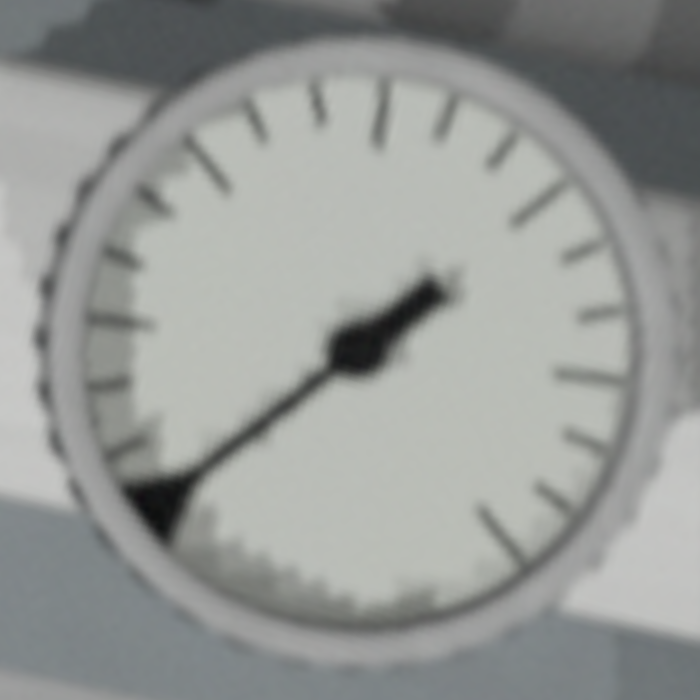

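View pics/w5.png

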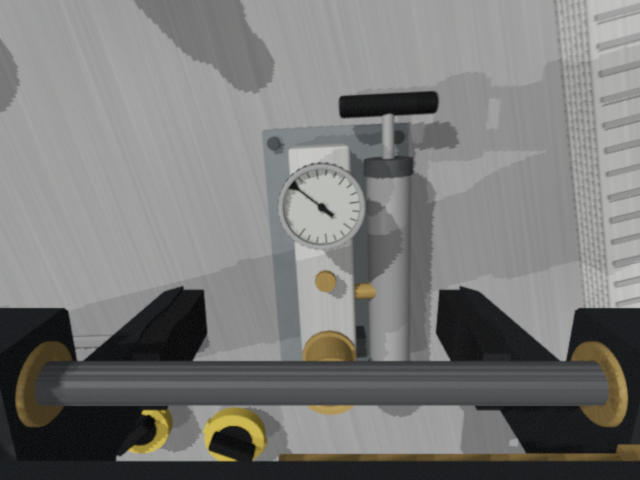

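```bash
cat > m.py <<'E'
from h import *
import sys
im=cv2.imread(f'pics/{sys.argv[1]}.png');g=cv2.cvtColor(im,cv2.COLOR_BGR2GRAY).astype(float)
w=(g>135).astype(np.uint8)
def run(cx,cy,pr=False):
    th=np.deg2rad(np.arange(0,360,.25))
    prof=np.mean([cv2.remap(g.astype(np.float32),(cx-rr*np.sin(th)).astype(np.float32)[None],(cy+rr*np.cos(th)).astype(np.float32)[None],1)[0] for rr in range(235,262,3)],0)
    base=cv2.blur(np.tile(prof,3)[None].astype(np.float32),(1,1))
    med=np.array([np.median(np.take(prof,range(i-30,i+30),mode='wrap')) for i in range(len(prof))])
    d=np.clip(med-prof-12,0,None); out=[]
    i=0; th=np.arange(0,360,.25)
    n,l=cv2.connectedComponents((d>0).astype(np.uint8)[None])
    for k in range(1,n):
        j=np.where(l[0]==k)[0]
        if d[j].max()>25: out.append((round((th[j]*d[j]).sum()/d[j].sum(),2),round(d[j].max()),len(j)))
    return out
cx,cy=float(sys.argv[2]),float(sys.argv[3])
print(run(cx,cy))
yy,xx=np.mgrid[:700,:700];rr=np.hypot(xx-cx,yy-cy)
m=(g<100)&(rr<180)&(rr>60); n,l,st,ce=cv2.connectedComponentsWithStats(m.astype(np.uint8))
for k in range(1,n):
    if st[k,4]>150: print('needle part',ce[k],st[k,4], 'ang about c',np.degrees(np.arctan2(-(ce[k][0]-cx),ce[k][1]-cy)))
p=np.argwhere(m)[:,::-1].astype(np.float32); v=cv2.fitLine(p,cv2.DIST_HUBER,0,.01,.01).ravel(); print('line ang',np.degrees(np.arctan2(-v[0],v[1]))%180, v)
E
python3 m.py dial5 360 352
```

```text
[(np.float64(68.13), 26, 15), (np.float64(82.58), 29, 18), (np.float64(97.22), 33, 18), (np.float64(125.74), 37, 21), (np.float64(140.89), 39, 15), (np.float64(155.57), 48, 19), (np.float64(170.34), 53, 18), (np.float64(185.26), 56, 19), (np.float64(200.11), 46, 19), (np.float64(215.16), 46, 20), (np.float64(230.27), 43, 19), (np.float64(245.55), 39, 19), (np.float64(260.79), 37, 19), (np.float64(276.33), 37, 19), (np.float64(291.69), 36, 18), (np.float64(307.04), 40, 19), (np.float64(322.35), 43, 18)]
needle part [422.0256205  299.60288231] 1249 ang about c -130.1899774403981
needle part [262.61788618 422.34308943] 1230 ang about c 54.157876305875845
line ang 52.45159 [  0.79283875  -0.6094315  317.92328    379.72537   ]
```

Run:
```python
import numpy as np
a=np.array([68.13,82.58,97.22,125.74,140.89,155.57,170.34,185.26,200.11,215.16,230.27,245.55,260.79,276.33,291.69,307.04,322.35])
k=np.array([1,2,3,5,6,7,8,9,10,11,12,13,14,15,16,17,18])
t=np.radians(a);A=np.c_[np.ones(17),np.cos(t),np.sin(t)]
x,res,_,_=np.linalg.lstsq(A,a-15*k,rcond=None);print(x,(a-15*k-A@x).std())
# centre shift px at r=248: apparent ang err
print('centre shift px',np.radians(x[1:])*248)
```

```text
[51.69687326  1.51782536  0.6172259 ] 0.17172521431986057
centre shift px [6.56978039 2.67161079]
```

```bash
python3 m.py dial5 353.4 349.3; python3 m.py dial2 360 349
```

```text
[(np.float64(66.92), 28, 15), (np.float64(81.66), 30, 18), (np.float64(96.79), 31, 19), (np.float64(111.5), 29, 17), (np.float64(126.27), 39, 19), (np.float64(141.61), 31, 13), (np.float64(156.69), 50, 18), (np.float64(171.72), 54, 18), (np.float64(186.85), 55, 19), (np.float64(201.77), 46, 20), (np.float64(216.76), 46, 19), (np.float64(231.73), 44, 19), (np.float64(246.73), 41, 19), (np.float64(261.66), 37, 20), (np.float64(276.71), 39, 20), (np.float64(291.66), 36, 19), (np.float64(306.61), 41, 18), (np.float64(321.56), 45, 18)]
needle part [420.70466321 300.80458919] 1351 ang about c -125.7740953744442
needle part [259.76019576 424.56769984] 1226 ang about c 51.207669739753726
line ang 52.49678 [  0.79331917  -0.60880595 318.57434    379.39227   ]
[(np.float64(26.2), 27, 15), (np.float64(40.87), 35, 18), (np.float64(55.69), 37, 19), (np.float64(70.48), 40, 18), (np.float64(85.46), 39, 18), (np.float64(100.63), 43, 18), (np.float64(115.85), 34, 16), (np.float64(131.44), 30, 16), (np.float64(146.81), 39, 18), (np.float64(162.22), 39, 19), (np.float64(177.62), 42, 20), (np.float64(193.01), 44, 19), (np.float64(208.38), 42, 19), (np.float64(223.63), 42, 19), (np.float64(238.79), 44, 19), (np.float64(253.96), 53, 20), (np.float64(268.97), 42, 19), (np.float64(283.82), 51, 19)]
needle part [429.45953972 304.91685226] 1347 ang about c -122.40163676304853
needle part [269.51456311 427.59297984] 1339 ang about c 49.02338312414997
line ang 52.569374 [  0.79408973  -0.60780054 325.805      384.50958   ]
```

The tick fit puts the wedge at 51.7° and the needle at 52.5°. I'll take out the remaining 0.8° or so (clockwise) with a second short grip.

Emit:
send_rows:
  targets:
    - [8.8, 0.5, 1, -5, 0]
    - [8.8, 0.5, 1, -10, 0]
    - [8.8, 0.5, 1, -14, 0]
    - [8.8, 0.5, 1, -17, 0]
    - [5.5, 0.5, 1, -17, 0]
    - [5.5, 0.5, 1, -17, 0]
    - [5.5, 0.5, 1, -17, 0]
    - [5.5, 0.5, 1, -17, 0]
  force: 12

```text
time: 7.02
tool_pos: [0.6308, 0.1211, 0.0727]
tcp_rot: [0.433, -0.559, 0.559, -0.434]
force: [-1.8, 0.3, 2.8]
finger_gap: 0.0615
```

Emit:
send_rows:
  targets:
    - [5.5, 0, 0, 0, -0.015]
    - [5.5, 0, 0, 0, -0.015]
    - [5.5, 0, 0, 0, -0.015]
    - [8.8, 0, 0, 0, -0.015]
    - [8.8, 0, 0, 0, -0.015]
    - [8.8, 0, 0, 5, -0.015]
    - [8.8, -0.5, -1, 11, -0.015]
    - [8.8, -0.5, -1, 17, -0.015]

```text
time: 8.02
tool_pos: [0.6251, 0.1092, 0.2429]
tcp_rot: [0.429, -0.562, 0.563, -0.428]
force: [0.7, 0.8, -0.8]
finger_gap: 0.0883
```

```bash
python3 - <<'E'
from g import *
s=r.get_state(); R=Rot(s['tcp_rot'])
print(s['time'],s['tool_pos'],s['finger_gap'],np.round(s['joint_positions'],2))
c=grab('wrist','w6'); u,v=proj(c,[.6307,.1197,.092]); print(u,v)
im,c0,zd=gauge(c,int(u),int(v),'dial6'); print(c0,zd)
E
python3 m.py dial6 353.4 349.3
```

```text
8.025 [0.62513342 0.10923149 0.24290123] 0.0882694853817372 [-0.04  0.71 -0.38  1.52  0.3   0.96 -0.78]
324.39508788954845 203.1062261903577
[0.63044705 0.11985012 0.09200189] 0.09200189175715837
[(np.float64(81.93), 29, 19), (np.float64(97.11), 41, 19), (np.float64(112.12), 30, 15), (np.float64(127.09), 36, 15), (np.float64(142.67), 27, 14), (np.float64(157.87), 26, 20), (np.float64(262.99), 29, 19), (np.float64(278.05), 42, 20), (np.float64(292.68), 30, 17), (np.float64(307.62), 33, 18), (np.float64(322.34), 40, 20)]
needle part [423.75438596 302.70760234] 1197 ang about c -123.5146337240407
line ang 52.342323 [  0.791675    -0.61094254 408.9138     314.4461    ]
```

View pics/dial6.png

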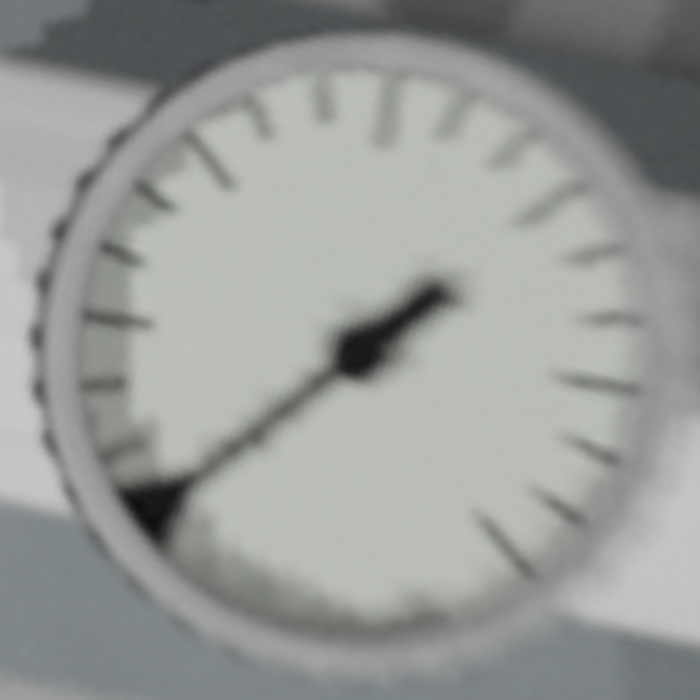

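Zeroed: the ticks moved about 0.8°, so the wedge is now at 52.4–52.6° and the needle at about 52.4°. Next I'll look at the neck.

Emit:
send_rows:
  targets:
    - [8.8, -1.5, -6, 0, -0.1]
    - [8.8, -2.7, -12, 0, -0.2]
    - [8.8, -2.7, -13.3, 0, -0.3]
    - [8.8, -2.7, -13.3, 0, -0.3]
    - [8.8, -2.7, -13.3, 0, -0.3]

```text
time: 8.7
tool_pos: [0.5987, -0.0203, 0.2414]
tcp_rot: [-0.341, 0.62, -0.619, 0.342]
force: [0.3, 1.3, -0.9]
finger_gap: 0.0881
```

Run:
```python
from h import *
s=r.get_state(); R=Rot(s['tcp_rot'])
print(s['time'],s['tool_pos'],np.arctan2(R[1,2],R[0,2]),np.round(s['joint_positions'],2),np.abs(s['qd']).max())
c=grab('wrist','w7')
```

```text
8.7 [ 0.59869831 -0.02033973  0.2414132 ] -0.5632084972102128 [ 0.14  0.66 -0.31  1.64  0.24  0.88 -0.83] 0.00964117871873645
```

View pics/w7.png

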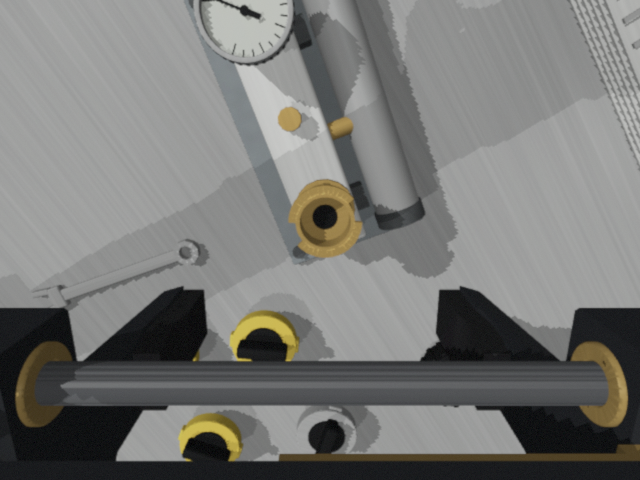

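```bash
cat > rect.py <<'E'
from h import *
def rect(c,x0,y0,z,half,tag,px=600):
    a=[(-1,-1),(1,-1),(1,1),(-1,1)]
    src=np.float32([proj(c,[x0+p*half,y0+q*half,z]) for p,q in a])
    dst=np.float32([[px/2*(1-q),px/2*(1-p)] for p,q in a])
    im=cv2.warpPerspective(c['frame'],cv2.getPerspectiveTransform(src,dst),(px,px),flags=cv2.INTER_CUBIC)
    cv2.imwrite(f'pics/{tag}.png',im); return im
E
python3 - <<'E'
from rect import *
a=rect(ld('w7'),.598,-.0215,.1,.04,'n7',400);b=rect(ld('w1'),.598,-.0215,.1,.04,'n1',400)
cv2.imwrite('pics/n71.png',np.hstack([a,b]))
c=ld('w7')
for im in (a,b):
    hsv=cv2.cvtColor(im,cv2.COLOR_BGR2HSV)
    print(hsv[200,80:330:20,:2].tolist())
E
```

```text
[[21, 127], [21, 128], [20, 136], [20, 138], [108, 64], [110, 51], [150, 13], [20, 136], [20, 129], [20, 128], [20, 134], [21, 130], [21, 129]]
[[20, 128], [21, 127], [20, 131], [17, 122], [60, 43], [83, 102], [150, 27], [19, 124], [21, 132], [20, 128], [20, 131], [21, 133], [21, 129]]
```

View pics/n71.png

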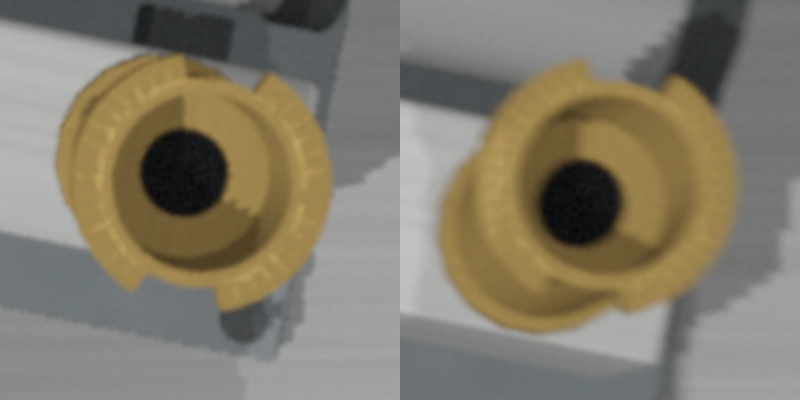

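The neck rectifies cleanly in both views: mouth at (0.6013, -0.0222), tester yaw about -0.207. Next, the steel cap.

Emit:
send_rows:
  targets:
    - [8.8, -3, -5, 0, -0.08]
    - [8.8, -6, -10, 0, -0.17]
    - [8.8, -9, -15, 0, -0.17]
    - [8.8, -12.6, -20.3, 0, -0.17]
    - [8.8, -12.6, -20.3, 0, -0.17]
    - [8.8, -12.6, -20.3, 0, -0.17]
    - [8.8, -12.6, -20.3, 0, -0.17]

```text
time: 9.62
tool_pos: [0.4741, -0.2229, 0.2416]
tcp_rot: [-0.287, 0.646, -0.646, 0.288]
force: [0.7, 0.3, 0.3]
finger_gap: 0.0884
```

Run:
```python
from rect import *
s=r.get_state(); R=Rot(s['tcp_rot'])
print(s['time'],s['tool_pos'],np.arctan2(R[1,2],R[0,2]),np.round(s['joint_positions'],2),np.abs(s['qd']).max())
c=grab('wrist','w8')
a=rect(c,.473,-.223,.047,.05,'c8a',500);b=rect(c,.473,-.223,.029,.05,'c8b',500)
```

```text
9.625 [ 0.47406701 -0.22291124  0.24163915] -0.732541247373954 [ 0.54  0.56 -0.29  1.86  0.22  0.75 -0.61] 0.008404634140929575
```

View pics/w8.png

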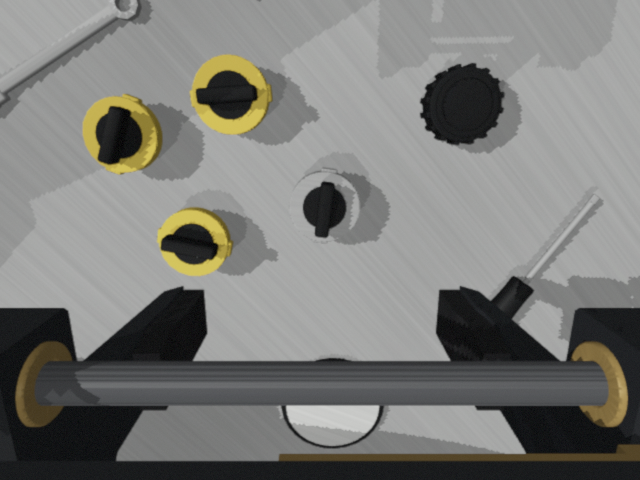

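View pics/c8a.png

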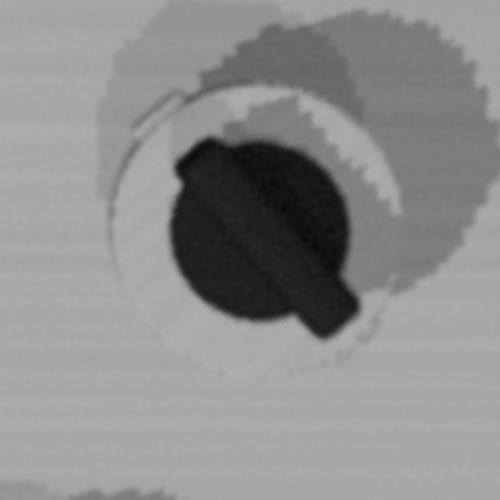

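The steel cap in w8 is at (325,210), and its bar's rectified direction is 0.73 rad. Quick check of the black disc's height before I descend.

Run:
```python
from h import *
c=ld('w8')
for x in [(340,210),(336,195),(310,212),(306,205),(338,222),(300,208),(347,205),(325,210),(325,190),(322,230)]: print(x,pt(c,*x).round(4))
```

```text
(340, 210) [ 0.4834 -0.2383  0.0308]
(336, 195) [ 0.4895 -0.2263  0.0302]
(310, 212) [ 0.4629 -0.2223  0.0303]
(306, 205) [ 0.4641 -0.2157  0.0278]
(338, 222) [ 0.475  -0.2454  0.0298]
(300, 208) [ 0.4585 -0.2141  0.0286]
(347, 205) [ 0.4907 -0.2394  0.0289]
(325, 210) [ 0.4759 -0.227   0.047 ]
(325, 190) [ 0.487  -0.2147  0.0466]
(322, 230) [ 0.4627 -0.238   0.0476]
```

Emit:
send_rows:
  targets:
    - [4, 0.15, -0.35, -5, -0.11]
    - [4, 0.15, -0.35, -10, -0.11]
    - [4, 0.15, -0.35, -15, -0.11]
    - [4, 0.15, -0.35, -17, -0.11]
    - [4, 0.15, -0.35, -17, -0.11]
    - [4, 0.15, -0.35, -17, -0.11]

```text
time: 10.42
tool_pos: [0.4752, -0.2282, 0.0723]
tcp_rot: [0.25, -0.661, 0.661, -0.251]
force: [-0.3, 0.0, 0.6]
finger_gap: 0.04
```

Run:
```python
from h import *
s=r.get_state(); R=Rot(s['tcp_rot'])
print(s['time'],s['tool_pos'],np.arctan2(R[1,2],R[0,2]),np.round(s['joint_positions'],2),np.abs(s['qd']).max())
c=grab('wrist','w9')
```

```text
10.425 [ 0.47515841 -0.22819962  0.07234749] -0.8456069208136164 [ 0.45  0.83 -0.14  1.99  0.32  0.34 -0.79] 0.016431528218984158
```

View pics/w9.png

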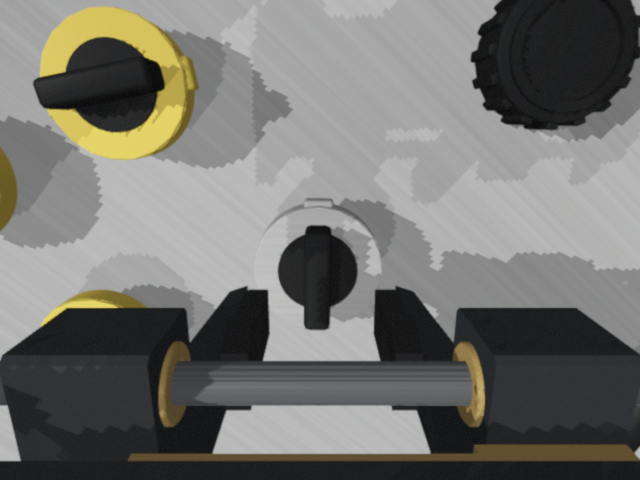

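Run:
```python
from h import *
c=ld('w9'); s=r.get_state(); p=[onz(c,317.5,v,.047) for v in (228,328)]; m=(p[0]+p[1])/2
d=p[0]-p[1]; print(m,np.linalg.norm(d),np.arctan2(d[1],d[0]), m-s['tool_pos'], Rot(s['tcp_rot']).T@(m-s['tool_pos']))
```

```text
[ 0.47638891 -0.22602901  0.047     ] 0.04647102180461671 0.7231943591293896 [ 0.00120592  0.00250386 -0.02563461] [-0.0025287   0.02563582 -0.00112554]
```

Emit:
send_rows:
  targets:
    - [4, 0.12, 0.25, -2, 0]
    - [4, 0.12, 0.25, -3.5, 0]
    - [4, 0.12, 0.25, -4.0, 0]
    - [4, 0.12, 0.25, -4.0, 0]

```text
time: 10.98
tool_pos: [0.4752, -0.2264, 0.0316]
tcp_rot: [0.25, -0.661, 0.661, -0.25]
force: [-0.6, -0.1, 0.7]
finger_gap: 0.0402
```

Emit:
send_rows:
  targets:
    - [0.8, 0, 0, 0, 0]
    - [0.8, 0, 0, 0, 0]
    - [0.8, 0, 0, 0, 0]
    - [0.8, 0, 0, 0, 0]
    - [0.8, 0, 0, 0, 0]
  force: 40

```text
time: 11.6
tool_pos: [0.4753, -0.2263, 0.0317]
tcp_rot: [0.25, -0.661, 0.661, -0.25]
force: [0.7, -0.8, 1.5]
finger_gap: 0.0117
```

Run:
```python
from h import *
s=r.get_state(); R=Rot(s['tcp_rot'])
print(s['time'],s['tool_pos'],np.arctan2(R[1,2],R[0,2]),s['finger_gap'],s['force'],s['ft_torque'])
c=grab('wrist','w10')
p=[onz(c,317.5,v,.047) for v in (228,328)]
```

```text
11.6 [ 0.47527039 -0.22630004  0.03171691] -0.8469772103266606 0.011669928110982374 [ 0.70131034 -0.78840554  1.54245686] [-0.00666553 -0.02014234 -0.01675526]
```

View pics/w10.png

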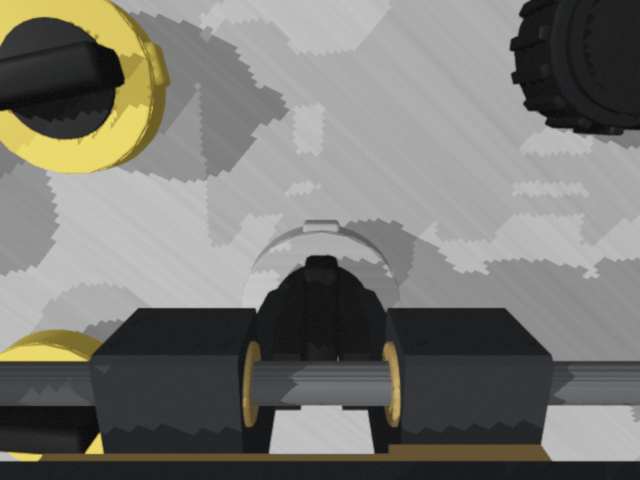

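Run:
```python
from h import *
c=ld('w10'); s=r.get_state(); R=Rot(s['tcp_rot'])
f=c['frame'][240:300,300:345]; cv2.imwrite('pics/w10c.png',cv2.resize(f,None,fx=10,fy=10,interpolation=cv2.INTER_CUBIC))
for v in (254,256,258,260): print(v,(R.T@(onz(c,321,v,.047)-s['tool_pos'])).round(4))
c=ld('w9');print('w9 far end',(R.T@(onz(c,317,226,.047)-s['tool_pos'])).round(4))
```

```text
254 [-0.0272 -0.0153  0.0006]
256 [-0.0265 -0.0153  0.0006]
258 [-0.0258 -0.0153  0.0006]
260 [-0.0251 -0.0153  0.0006]
w9 far end [-0.0251 -0.0153  0.0004]
```

View pics/w10c.png

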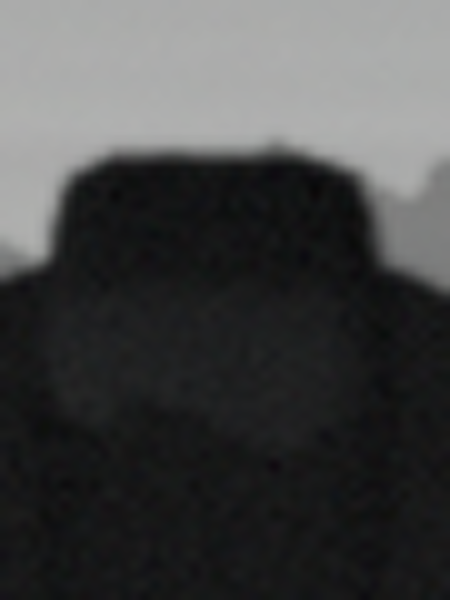

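Run:
```python
from h import *
c=ld('w10'); s=r.get_state(); R=Rot(s['tcp_rot'])
L=lambda c,u,v,z:(R.T@(onz(c,u,v,z)-s['tool_pos'])).round(4)
print(L(c,321,255.5,.030),L(c,321,267,.047))
c=ld('w9');print(L(c,317,226,.030),L(c,317,328,.047))
g=cv2.cvtColor(c['frame'],cv2.COLOR_BGR2GRAY); print(g[218:250,314:320].mean(1).round().tolist()); print(g[318:340,314:320].mean(1).round().tolist())
g=cv2.cvtColor(ld('w10')['frame'],cv2.COLOR_BGR2GRAY); print(g[250:285,314:328].mean(1).round().tolist())
c=ld('w9');f=c['frame'][215:345,270:370]; cv2.imwrite('pics/w9c.png',cv2.resize(cv2.convertScaleAbs(f,alpha=2),None,fx=4.5,fy=4.5,interpolation=cv2.INTER_CUBIC))
```

```text
[-0.0211  0.0017  0.0006] [-0.0227 -0.0153  0.0006]
[-0.0209  0.0017  0.0003] [ 0.0222 -0.0153  0.0003]
[168.0, 168.0, 168.0, 169.0, 171.0, 170.0, 155.0, 105.0, 38.0, 19.0, 17.0, 20.0, 20.0, 18.0, 19.0, 22.0, 26.0, 27.0, 30.0, 30.0, 31.0, 30.0, 31.0, 30.0, 30.0, 31.0, 32.0, 32.0, 31.0, 29.0, 30.0, 30.0]
[33.0, 32.0, 34.0, 36.0, 39.0, 38.0, 39.0, 39.0, 40.0, 37.0, 44.0, 90.0, 151.0, 181.0, 184.0, 185.0, 185.0, 186.0, 185.0, 185.0, 185.0, 184.0]
[174.0, 175.0, 175.0, 172.0, 151.0, 90.0, 31.0, 19.0, 19.0, 19.0, 19.0, 18.0, 20.0, 20.0, 20.0, 20.0, 20.0, 22.0, 24.0, 27.0, 29.0, 30.0, 30.0, 31.0, 31.0, 31.0, 32.0, 32.0, 32.0, 31.0, 31.0, 27.0, 27.0, 26.0, 24.0]
```

View pics/w9c.png

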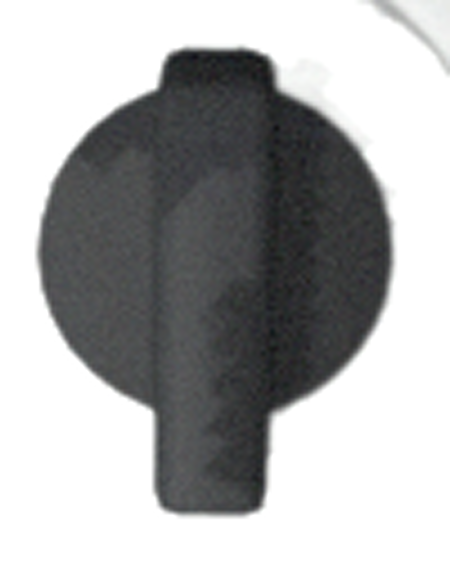

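Run:
```python
from h import *
c=ld('w9'); s=r.get_state(); R=Rot(s['tcp_rot'])
L=lambda c,u,v,z:(R.T@(onz(c,u,v,z)-s['tool_pos'])).round(4)
# disc fit: dark pixels, contour excluding bar columns, mapped to z=.030
g=cv2.cvtColor(c['frame'],cv2.COLOR_BGR2GRAY); m=np.zeros_like(g); m[215:345,273:365]=(g[215:345,273:365]<75)
k,_=cv2.findContours(m,cv2.RETR_EXTERNAL,cv2.CHAIN_APPROX_NONE); k=max(k,key=cv2.contourArea)[:,0]
P=np.array([L(c,u,v,.0302)[[0,2]] for u,v in k if abs(u-317.5)>16 and v<305])
A=np.c_[2*P,np.ones(len(P))]; x=np.linalg.lstsq(A,(P**2).sum(1),rcond=None)[0]; print('disc centre',x[:2],'r',np.sqrt(x[2]+x[:2]@x[:2]),len(P))
```

```text
disc centre [0.00107806 0.0004708 ] r 0.01855526517608869 152
```

Gripped: opening 11.7 mm, cap centre within about 1 mm of the TCP. I'll lift, then carry it above the neck while turning.

Emit:
send_rows:
  targets:
    - [0.8, 0, 0, 2, 0]
    - [0.8, 0, 0, 6, 0]
    - [0.8, 0, 0, 11, 0]
    - [0.8, 0, 0, 15, 0.1]
    - [0.8, 2, 4, 17, 0.27]
    - [0.8, 5, 8, 17, 0.44]
    - [0.8, 8, 13, 17, 0.61]
    - [0.8, 10.5, 17, 17, 0.78]

```text
time: 12.65
tool_pos: [0.5808, -0.0539, 0.2014]
tcp_rot: [-0.485, 0.515, -0.515, 0.485]
force: [1.1, -0.3, -1.1]
finger_gap: 0.0115
```

Emit:
send_rows:
  targets:
    - [0.8, 1, 1.7, 0, 0.17]
    - [0.8, 2, 3.4, 0, 0.34]
    - [0.8, 2, 3.4, 0, 0.51]
    - [0.8, 2, 3.4, 0, 0.68]
    - [0.8, 2, 3.4, 0, 0.85]
    - [0.8, 2, 3.4, 0, 1.02]
    - [0.8, 2, 3.4, 0, 1.19]
    - [0.8, 2, 3.4, 0, 1.36]

```text
time: 13.65
tool_pos: [0.5996, -0.0227, 0.2009]
tcp_rot: [0.701, -0.096, 0.096, -0.7]
force: [0.4, -0.3, -1.6]
finger_gap: 0.0113
```

```bash
cat > st.py <<'E'
from h import *
s=r.get_state(); R=Rot(s['tcp_rot'])
print(s['time'],s['tool_pos'].round(4) if hasattr(s['tool_pos'],'round') else s['tool_pos'],'yaw',round(float(np.arctan2(R[1,2],R[0,2])),4),'gap',s['finger_gap'],'F',np.round(s['force'],1),'T',np.round(s['ft_torque'],3),'q',np.round(s['joint_positions'],2),'qd',np.abs(s['qd']).max().round(3))
E
python3 st.py; python3 -c "
from h import *
grab('wrist','w11')"
```

```text
13.65 [ 0.5996 -0.0227  0.2009] yaw 1.2985 gap 0.011317539231722865 F [ 0.4 -0.3 -1.6] T [ 0.143 -0.174  0.027] q [ 0.4   0.81 -0.82  1.66  0.69  0.98  0.63] qd 1.126
```

View pics/w11.png

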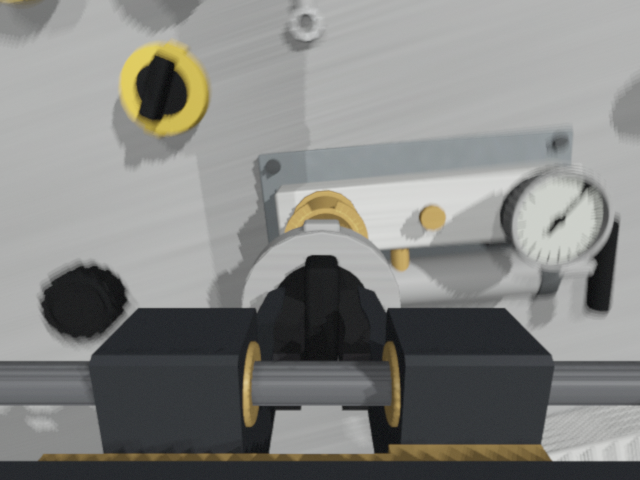

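Emit:
send_rows:
  targets:
    - [0.8, 0.05, 0.05, -2, 0.066]
    - [0.8, 0.05, 0.05, -5, 0.066]
    - [0.8, 0.05, 0.05, -5.8, 0.066]
    - [0.8, 0.05, 0.05, -5.8, 0.066]
    - [0.8, 0.05, 0.05, -5.8, 0.066]

```text
time: 14.32
tool_pos: [0.6014, -0.0214, 0.1446]
tcp_rot: [-0.703, 0.074, -0.076, 0.703]
force: [-0.1, -0.9, -0.6]
finger_gap: 0.0116
```

```bash
python3 st.py
python3 - <<'E'
from h import *
for n in ('wrist','scene','top'): grab(n,n[0]+'12')
a=ld('s12')['frame'];b=ld('t12')['frame'];w=ld('w12')['frame']
cv2.imwrite('pics/v12.png',np.hstack([cv2.resize(a[240:340,260:400],(400,286)),cv2.resize(w,(380,286))]))
E
```

```text
14.325 [ 0.6014 -0.0214  0.1446] yaw 1.3585 gap 0.011639257433868073 F [-0.1 -0.9 -0.6] T [ 0.068 -0.171  0.035] q [ 0.38  0.89 -0.78  1.71  0.78  0.89  0.62] qd 0.005
```

View pics/v12.png

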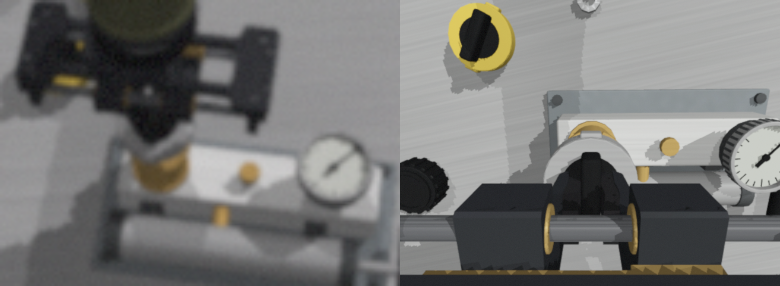

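Emit:
send_rows:
  targets:
    - [0.8, -0.09, -0.06, -1, 0.005]
    - [0.8, -0.09, -0.06, -2.0, 0.005]
    - [0.8, -0.09, -0.06, -2.6, 0.005]
    - [0.8, -0.09, -0.06, -2.6, 0.005]

```text
time: 14.98
tool_pos: [0.5994, -0.0223, 0.1168]
tcp_rot: [-0.703, 0.073, -0.072, 0.703]
force: [-0.0, 0.7, -0.7]
finger_gap: 0.0115
```

```bash
python3 st.py
```

```text
14.975 [ 0.5994 -0.0223  0.1168] yaw 1.3642 gap 0.01152312187988428 F [-0.   0.7 -0.7] T [-0.003 -0.074 -0.002] q [ 0.37  0.92 -0.76  1.73  0.82  0.84  0.59] qd 0.014
```

Emit:
send_rows:
  targets:
    - [0.8, 0.07, 0, -0.1, 0]
    - [0.8, 0.07, 0, -0.2, 0]
    - [0.8, 0.07, 0, -0.3, 0]
    - [0.8, 0.07, 0, -0.4, 0]
    - [0.8, 0.07, 0, -0.5, 0]

```text
time: 15.6
tool_pos: [0.6008, -0.0222, 0.1132]
tcp_rot: [-0.703, 0.073, -0.073, 0.703]
force: [-2.0, -0.6, 4.2]
finger_gap: 0.0118
```

```bash
python3 st.py
```

```text
15.6 [ 0.6008 -0.0222  0.1132] yaw 1.3641 gap 0.011761656775770004 F [-2.  -0.6  4.2] T [-0.043  0.048  0.049] q [ 0.37  0.93 -0.75  1.73  0.83  0.84  0.59] qd 0.013
```

Emit:
send_rows:
  targets:
    - [0.8, 0, 0, -0.1, 0]
    - [0.8, 0, 0, -0.2, 0]
    - [0.8, 0, 0, -0.3, 0]
    - [0.8, 0, 0, -0.4, 0]
    - [0.8, 0, 0, -0.5, 0]
    - [0.8, 0, 0, -0.6, 0]
    - [0.8, 0, 0, -0.6, 0]

```text
time: 16.48
tool_pos: [0.6008, -0.0222, 0.1076]
tcp_rot: [0.703, -0.073, 0.073, -0.703]
force: [-1.7, -0.6, 8.5]
finger_gap: 0.0116
```

```bash
python3 st.py
```

```text
16.475 [ 0.6008 -0.0222  0.1076] yaw 1.364 gap 0.011582306687223572 F [-1.7 -0.6  8.5] T [-0.085  0.338  0.029] q [ 0.36  0.93 -0.75  1.73  0.84  0.83  0.58] qd 0.002
```

Emit:
send_rows:
  targets:
    - [0.8, -0.05, 0, -0.08, 0]
    - [0.8, -0.05, 0, -0.08, -0.06]
    - [0.8, -0.05, 0, -0.08, -0.12]
    - [0.8, -0.05, 0, -0.08, -0.18]
    - [0.8, -0.05, 0, -0.08, -0.24]
    - [0.8, -0.05, 0, -0.08, -0.3]

```text
time: 17.23
tool_pos: [0.6012, -0.0218, 0.1072]
tcp_rot: [-0.684, 0.177, -0.179, 0.685]
force: [-0.7, -0.3, 8.9]
finger_gap: 0.0115
```

```bash
python3 st.py
```

```text
17.225 [ 0.6012 -0.0218  0.1072] yaw 1.0624 gap 0.0114560707494176 F [-0.7 -0.3  8.9] T [-0.03   0.055  0.015] q [ 0.33  0.91 -0.67  1.73  0.78  0.78  0.33] qd 0.394
```

Emit:
send_rows:
  targets:
    - [0.8, 0, 0, 0, -0.15]
    - [0.8, 0, 0, 0, -0.3]
    - [0.8, 0.02, 0.02, 0, -0.45]
    - [0.8, 0.02, 0.02, 0, -0.6]
    - [0.8, 0.04, 0.03, 0, -0.75]
    - [0.8, 0.05, 0.04, 0, -0.9]
    - [0.8, 0.05, 0.04, 0, -1.05]
    - [0.8, 0.05, 0.04, 0, -1.18]

```text
time: 18.23
tool_pos: [0.602, -0.0213, 0.1073]
tcp_rot: [0.468, -0.528, 0.53, -0.47]
force: [-0.6, 0.2, 9.2]
finger_gap: 0.0117
```

```bash
python3 st.py
```

```text
18.225 [ 0.602  -0.0213  0.1073] yaw -0.1198 gap 0.011736210293823119 F [-0.6  0.2  9.2] T [ 0.048  0.118 -0.009] q [ 0.17  0.85 -0.37  1.74  0.48  0.64 -0.59] qd 0.755
```

Emit:
send_rows:
  targets:
    - [0.8, 0, 0, 0, -0.04]
    - [0.8, 0, 0, 0, -0.08]
    - [0.8, 0, 0, 0, -0.1]
    - [0.8, 0, 0, 0, -0.1]

```text
time: 18.73
tool_pos: [0.602, -0.0212, 0.1073]
tcp_rot: [0.442, -0.55, 0.551, -0.445]
force: [-0.3, 0.3, 8.5]
finger_gap: 0.0117
```

```bash
python3 st.py
```

```text
18.725 [ 0.602  -0.0212  0.1073] yaw -0.2152 gap 0.011689161960844931 F [-0.3  0.3  8.5] T [0.08  0.013 0.08 ] q [ 0.15  0.85 -0.34  1.74  0.45  0.63 -0.66] qd 0.003
```

Emit:
send_rows:
  targets:
    - [0.8, 0, 0, 0, -0.02]
    - [0.8, 0, 0, 0, -0.04]
    - [0.8, 0, 0, 0, -0.06]
    - [0.8, 0, 0, 0, -0.06]

```text
time: 19.23
tool_pos: [0.6016, -0.0209, 0.1072]
tcp_rot: [0.426, -0.563, 0.564, -0.428]
force: [-1.6, 0.8, 9.5]
finger_gap: 0.0119
```

```bash
python3 st.py
```

```text
19.225 [ 0.6016 -0.0209  0.1072] yaw -0.2741 gap 0.011852936943955129 F [-1.6  0.8  9.5] T [0.074 0.175 0.321] q [ 0.14  0.85 -0.33  1.74  0.43  0.62 -0.71] qd 0.006
```

Emit:
send_rows:
  targets:
    - [0.8, 0, 0, 0, -0.03]
    - [0.8, 0, 0, 0.05, -0.03]
    - [0.8, 0, 0, 0.1, -0.03]
    - [0.8, 0, 0, 0.15, -0.03]
    - [0.8, 0, 0, 0.15, -0.03]

```text
time: 19.85
tool_pos: [0.6014, -0.021, 0.1075]
tcp_rot: [0.417, -0.57, 0.57, -0.419]
force: [1.6, 2.9, 2.6]
finger_gap: 0.0116
```

```bash
python3 st.py
python3 - <<'E'
from h import *
for n in ('wrist','scene','top'): grab(n,n[0]+'13')
a=ld('s13')['frame'];w=ld('w13')['frame']
cv2.imwrite('pics/v13.png',np.hstack([cv2.resize(a[240:340,260:400],(400,286)),cv2.resize(w,(380,286))]))
E
```

```text
19.85 [ 0.6014 -0.021   0.1075] yaw -0.3048 gap 0.011603650431784778 F [1.6 2.9 2.6] T [ 0.406 -0.552  0.575] q [ 0.14  0.85 -0.32  1.74  0.42  0.62 -0.73] qd 0.003
```

View pics/w13.png

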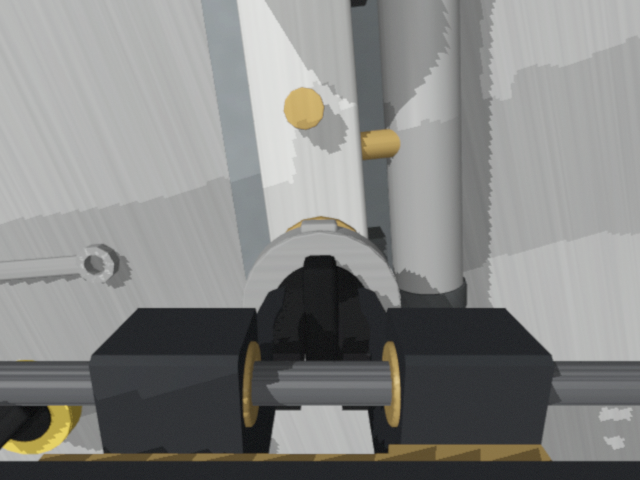

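View pics/v13.png

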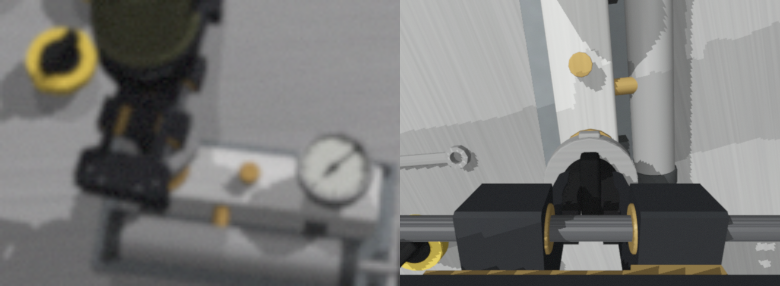

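Emit:
send_rows:
  targets:
    - [0.8, 0, 0, -0.03, 0.015]
    - [0.8, 0, 0, -0.03, 0.015]
    - [0.8, 0, 0, -0.03, 0.015]
    - [0.8, 0, 0, -0.03, 0.015]

```text
time: 20.5
tool_pos: [0.6013, -0.021, 0.1074]
tcp_rot: [0.422, -0.567, 0.567, -0.423]
force: [2.4, 3.6, 4.3]
finger_gap: 0.0112
```

```bash
python3 st.py
python3 - <<'E'
from rect import *
a=rect(grab('top','t14'),.6307,.1197,.092,.036,'g14t',400);b=rect(grab('scene','s14'),.6307,.1197,.092,.036,'g14s',400)
cv2.imwrite('pics/g14.png',np.hstack([a,b]));
E
python3 st.py
```

```text
20.5 [ 0.6013 -0.021   0.1074] yaw -0.2905 gap 0.011170804338683527 F [2.4 3.6 4.3] T [ 0.755 -0.562  0.432] q [ 0.14  0.85 -0.33  1.74  0.42  0.62 -0.72] qd 0.002
20.6 [ 0.6014 -0.021   0.1074] yaw -0.2905 gap 0.011687965647840595 F [2.5 3.9 4.7] T [ 0.755 -0.604  0.457] q [ 0.14  0.85 -0.33  1.74  0.42  0.62 -0.72] qd 0.001
```

View pics/g14.png

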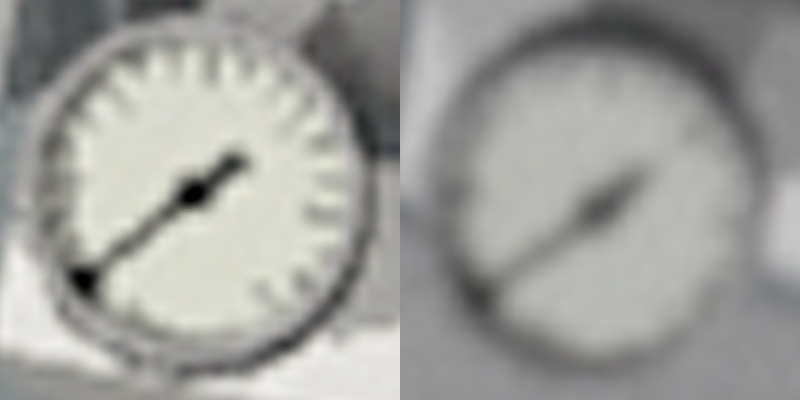

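View pics/t14.png

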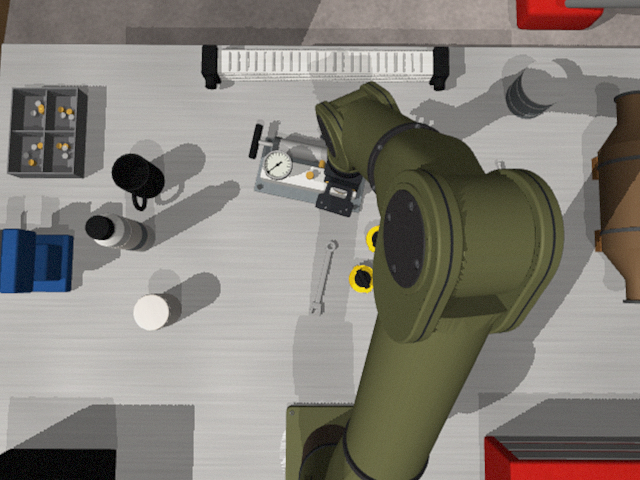

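Emit:
send_rows:
  targets:
    - [0.8, 0.03, 0.05, -0.03, 0]
    - [0.8, 0.03, 0.05, -0.03, 0]
    - [0.8, 0.03, 0.05, -0.03, 0]

```text
time: 20.98
tool_pos: [0.6014, -0.021, 0.1073]
tcp_rot: [0.422, -0.567, 0.567, -0.423]
force: [0.9, 2.5, 7.1]
finger_gap: 0.0117
```

```bash
python3 st.py
```

```text
20.975 [ 0.6014 -0.021   0.1073] yaw -0.2908 gap 0.011657910583516883 F [0.9 2.5 7.1] T [ 0.56  -0.414  0.418] q [ 0.14  0.85 -0.32  1.74  0.42  0.62 -0.72] qd 0.001
```

```bash
python3 -c "
from h import *
print(r.sign_off())"; python3 st.py
```

```text
the job is handed in; nothing more can be done
None
the job is handed in; nothing more can be done
```

The gauge is zeroed, and the steel cap is on the neck: pressed in, turned clockwise to the stop and still gripped. I handed the job in at about 21 s.

- **Zeroing:** I turned the bezel clockwise with the neck empty, let go and measured. It was about 0.8° short, so I gripped it again for a small correction and let go. The last close picture was slightly blurred; in it wedge and needle agreed to within a few tenths of a degree. At the end the top and scene views still showed the needle on the wedge.
- **Fitting:** The ears went down through the gaps without catching and I pressed the cap against its spring with 8.5–9 N. It turned freely until the moment against me rose from 0.08 to 0.3–0.6 N·m.
- **Lock check:** When I raised the target 1.5 mm, the cap rose only about 0.3 mm, so the ears are held under the flange.
- **Final hold:** The arm holds 0.42 N·m against the stop, about 7 N vertical and 2.7 N sideways. The grip is set to 40 N and the opening is 11.7 mm.
- **Disagreement:** The stop showed up at a tool yaw of about -0.27 to -0.29 rad, where I had calculated -0.24. I put that down to give in the grip and the yaw estimate. The wrist picture showed no slip of the bar.
- **Other things on the bench:** I did not touch any of them. In the last top view the arm hid one yellow cap, the tank cap, the screwdriver and the mirror, so I could not confirm those four by eye.

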